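# Close the spice mill's hood over its cup

## Robot

A 7-joint arm with a two-finger parallel gripper is mounted at the origin on the work surface. World frame = base frame: x ahead of the robot, y to its left, z up, the work surface at z = 0. Lengths are in m, angles in degrees, forces in N, time in s.
With the tool pointing down it reaches from about 0.35 to 0.9 m from the base axis. Payload 19.9 kg.
Tool frame: the origin (TCP) lies between the finger pads; the fingertips stand 8 mm ahead of it and the grasp point (between the pads) lies 11 mm behind it; x points along the fingers, y is the direction in which the jaws open and shut, and the axes are right-handed (so a half turn about x gives the same grasp; the last joint's range is limited). The gripper opens to 94 mm and grips with 3 to 60 N. Pads are 16 mm wide; open, the fingers measure 119 mm over their backs; the gripper's body (75 mm by 177 mm) begins 78 mm behind the grasp point.
Start: joints at [73.195, 23.915, -0.59, 92.452, 0.269, 63.638, -3.037], TCP at [0.156, -0.605, 0.213] pointing down, gripper open.
Joint ranges: [-161.28, 161.28], [-22.2, 115.67], [-73.04, 71.86], [3.21, 147.25], [-68.34, 248.33], [10.77, 114.83], [-161.83, 161.83]. Speed limits (degrees/s): [108.29, 108.29, 136.94, 136.94, 172.46, 172.46, 172.46].

## Interface

Orientations are given as [roll, pitch, yaw] about the fixed x, y, z axes, in that order (R = Rz(yaw) Ry(pitch) Rx(roll)).
In Python, from cell import ctrl, inverse_kinematics, vision, order, nets gives the robot as it stands. Calls block until the motion is done:
- ctrl.move_pose(position, orientation): joint-space move of the TCP to a pose.
- ctrl.servo_line(position, rot=None, speed=0.15): straight line of the TCP; rot=None keeps the orientation; speed is the mean speed in m/s.
- ctrl.set_joints(angles): joint-space move.
- ctrl.gripper_to(opening, grasp_force=None): finger opening in m; grasp_force is the grip in N (None keeps the last); returns when the fingers have stopped.
- ctrl.dwell(seconds).
- inverse_kinematics(position, orientation): joint angles nearest the present ones, or None.
- ctrl.state(): the state.
- vision.snapshot(name): name is "scene" or "top"; returns a dict with "frame" (480x640x3 uint8, red, green, blue), "fov_y" (degrees; the focal length in pixels is half the picture's height over the tangent of half this angle, whatever the lens; pixels are square), "cx", "cy" (the principal point, pixels), "world_to_cam" (4x4, takes a point from world to camera coordinates). Camera axes: x right, y up, looking along -z (the intrinsics and any distortion apply to the point x, -y, -z); pixel columns grow to the right and rows downward; lengths in m; the calibration is good to about 2 mm. A picture is of the moment at which its call begins. There is no depth.
A pose or a line that the arm cannot do raises ctrl.Unreachable and nothing moves.
- order.close_job(): hands the job in, once; it reports no verdict.
Trained networks look in a picture, given as the dict that the camera call returned (one of the last four; its "shot" number tells which), for a name from the list of things; names that differ only in an ending like _2 or _b are one class to them, and where a whole thing is asked for, a point or a joint stands for the part that bears it (a point fixed in the world has none). Each returns a list of dicts, best first, with "confidence" (0 to 1); they miss things now and then, are a little off and sometimes report something else, mostly with a low value. They report only what shows in the picture. A call takes as long as a camera call.
- nets.search_frame(picture, name): "position" ([column, row] in pixels, amid what is visible of it).
The state is a dict: "t": time; "joints": joint angles; "joint_velocities": joint speeds; "joint_efforts": joint torques, N m; "tcp_pos": TCP position; "orientation": TCP orientation; "wrist_force": force on the tool from outside, world axes, zero at the start; "ft_torque": the same for the moment, N m; "grip_width": finger opening in m.
Only numpy, scipy, OpenCV 4.12 (cv2) and the standard library are available. Lean on these libraries where they do the work, as an engineer would, in place of code of your own. Each camera call takes 0.05 s, during which the arm holds its last target. There are 200 camera calls.

## Task

Close the red spice mill on the pizza counter: lower the red hood over the small steel cup standing in the mill, with the hood's two ears in the gaps between the mill's two clamps, then turn it clockwise (seen from above) until both ears sit fully under the clamps against their stops, and let go. The cup must stay upright in its seat, and the blue hood, which belongs to another mill, stays where it is.

Things in the scene. Friction and masses are not known exactly. Their poses are not given: they have to be found in the camera images.
- hood_red: Loose red hollow hood, 220 g, open below, on its rim. Outside 88 mm wide, inside 80; 85 tall, inside 80. On top a black bar grip, 56 long along x, 16 wide, from 84 to 118 mm over the rim: pinch it across y. At the rim two ears at +x and -x, in line with the bar, 16 wide, 62 from the axis, top 9 over the rim. A half turn makes no difference. Origin: axis, rim underside; z up.
- mill: Fixed red drum, 160 mm wide, deck 50 up; origin: axis, counter; z up. Clamps on deck at +x, -x: overhang 36 wide, 50-74 off axis, 12-20 over deck; outer post; stop at clockwise end, other end open. Hood goes down to the deck with its bar 35-140 deg (say 60) anticlockwise, from above, of mill x, then turns freely clockwise to the stops: bar along mill x. Nothing latches or springs back.
- cup: Inner shell: loose open steel cup, 51 mm wide, 58 tall, 120 g, already standing on the mill's deck inside its black seat ring (14 high, 74 wide at the deck, tapering to 64), its rim 108 over the counter. The hood goes over cup and ring. Origin: centre of its underside; z up.
- hood_blue: A blue hood of the same shape and size, for another mill; a bystander. Origin: on the axis at the rim's underside; its bar and ears lie along its x axis.

How it is judged:
By the outcome, as a careful person would: the job done as asked, in the order asked, and still so for the second after the job is handed in, with the robot touching nothing.
It also fails if it takes over 45 s, if anything falls off the work surface, if the arm or the gripper's body presses on something with over 40 N, if the wrist force passes 120 N, or if a joint passes its speed limit or range.

## Working session

There is one attempt and no reset: what is moved stays moved. The work goes in short steps, each a Python script; the robot and the scene stay as the last script left them, time stands still between calls to the robot, and variables do not carry over. Pictures are saved under pics/ and viewed, on a budget of 10 in all, crops included, one or two more only if the job needs it, and the job is handed in when it is done.

```bash
ls; mkdir -p pics
python3 - <<'E'
from cell import ctrl, vision, nets
import cv2, numpy as np
for n in ("scene","top"):
    p=vision.snapshot(n); cv2.imwrite(f"pics/{n}0.png",p["frame"][:,:,::-1])
    print(n,{k:v for k,v in p.items() if k!="frame"})
    for o in ("hood_red","mill","cup","hood_blue"):
        print(o,[(np.round(d["position"]),round(d["confidence"],2)) for d in nets.search_frame(p,o)][:3])
print(ctrl.state())
E
```

```text
pics
scene {'fov_y': 44.966985322288494, 'cx': 308.96326293273466, 'cy': 247.6267444787354, 'world_to_cam': array([[ 0.86141373,  0.50780246, -0.01015138, -0.48673549],
       [-0.34841869,  0.60534859,  0.7156518 ,  0.14644169],
       [ 0.36955487, -0.61293535,  0.69838346, -1.05670942],
       [ 0.        ,  0.        ,  0.        ,  1.        ]]), 'shot': 1}
hood_red [(array([265., 227.]), 0.71)]
mill [(array([186., 388.]), 0.72)]
cup [(array([174., 351.]), 0.8), (array([267., 226.]), 0.34)]
hood_blue [(array([419., 175.]), 0.86)]
top {'fov_y': 48.305417561911995, 'cx': 317.1250661568406, 'cy': 241.93575886957066, 'world_to_cam': array([[-0.00117674, -0.99894051, -0.04600507,  0.02869836],
       [ 0.99262754, -0.0067426 ,  0.12101697, -0.53594205],
       [-0.12119895, -0.04552349,  0.9915838 , -0.78444814],
       [ 0.        ,  0.        ,  0.        ,  1.        ]]), 'shot': 2}
hood_red [(array([309., 284.]), 0.63)]
mill [(array([477., 257.]), 0.74)]
cup [(array([502., 246.]), 0.64)]
hood_blue [(array([168., 190.]), 0.89)]
{'t': 0.5, 'joints': array([73.19541927, 23.9145469 , -0.58987558, 92.45550386,  0.27028491,
       63.63849142, -3.0351782 ]), 'joint_velocities': array([ 0.01257388, -0.09038811,  0.02920356,  0.0764841 ,  0.00416415,
       -0.01804587,  0.04903813]), 'joint_efforts': array([ 1.29694945e-03, -8.50482845e+01,  6.38150051e-01, -4.26055777e+01,
       -4.89250675e-02,  1.39629105e-02,  5.68749374e-05]), 'tcp_pos': array([ 0.1556957 , -0.60524717,  0.21341059]), 'orientation': array([-63.94440785,  89.99221   , 130.48427951]), 'wrist_force': array([-0.36156826,  0.90260521, -0.0710374 ]), 'ft_torque': array([ 0.0188716 ,  0.02330447, -0.0225848 ]), 'grip_width': 0.09365673183464898}
```

View pics/scene0.png

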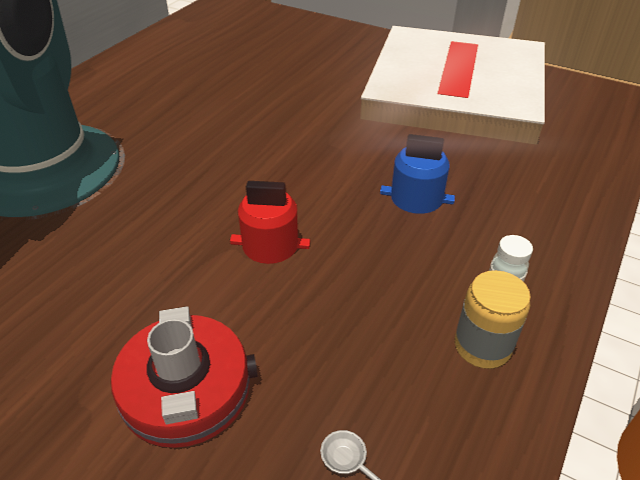

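View pics/top0.png

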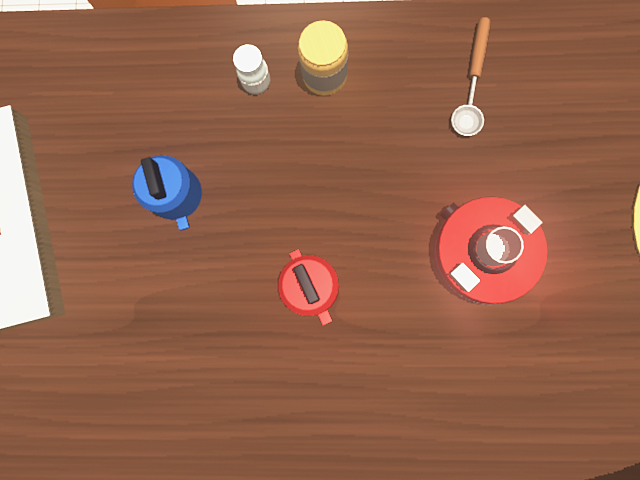

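The scene view shows the red hood with ears at (236,240) and (305,243), and the mill at about (180,370). In the top view the ears are at (295,254) and (325,319), the clamps at (528,219) and (465,277), and the deck's centre at about (493,250). The blue hood is well clear, at top (168,190).

```bash
cat > h.py <<'E'
import numpy as np, cv2
def ray(p,uv):
    uv=np.atleast_2d(uv).astype(float); f=240/np.tan(np.radians(p["fov_y"]/2))
    d=np.c_[(uv[:,0]-p["cx"])/f,-(uv[:,1]-p["cy"])/f,-np.ones(len(uv))]
    M=p["world_to_cam"]; return -M[:3,:3].T@M[:3,3], d@M[:3,:3]
def onz(p,uv,z):
    o,d=ray(p,uv); return o+d*((z-o[2])/d[:,2])[:,None]
def blobs(p,lo,hi,amin=60,roi=None):
    hsv=cv2.cvtColor(p["frame"],cv2.COLOR_RGB2HSV); m=cv2.inRange(hsv,np.array(lo),np.array(hi))
    if lo[0]==0: m|=cv2.inRange(hsv,np.array([170,lo[1],lo[2]]),np.array([180,hi[1],hi[2]]))
    if roi:
        k=np.zeros_like(m);k[roi[1]:roi[3],roi[0]:roi[2]]=255;m&=k
    return [c[:,0] for c in cv2.findContours(m,cv2.RETR_EXTERNAL,cv2.CHAIN_APPROX_NONE)[0] if cv2.contourArea(c)>amin]
def ang(a,b): d=b-a; return np.degrees(np.arctan2(d[1],d[0]))
E
python3 - <<'E'
from h import *
from cell import vision
T=vision.snapshot("top");S=vision.snapshot("scene")
print("cams",ray(T,[0,0])[0],ray(S,[0,0])[0])
for n,p,c1,c2,e1,e2,g in (("top",T,(528,219),(465,277),(295,254),(325,319),(307,284)),("scene",S,(174,317),(180,404),(236,240),(305,243),(266,185))):
    a,b=onz(p,[c1,c2],.07)[:,:2]; print(n,"mill",(a+b)/2,ang(a,b),np.linalg.norm(a-b))
    a,b=onz(p,[e1,e2],.009)[:,:2]; print(n,"hood",(a+b)/2,ang(a,b),np.linalg.norm(a-b),"grip",onz(p,g,.118))
for n,p,roi in (("top",T,(420,180,560,320)),("top",T,(270,240,350,330)),("scene",S,(100,300,262,450))):
    for c in blobs(p,(0,150,60),(8,255,255),roi=roi):
        h=cv2.convexHull(c)[:,0]; w=onz(p,h,.05)[:,:2]; print(n,"hull ell@.05",cv2.fitEllipse((w*1000).astype(np.float32)))
E
```

```text
cams [ 0.43695032 -0.01065651  0.84402442] [ 0.86081577 -0.48917736  0.62824608]
top mill [ 0.52120488 -0.23281957] 131.93341429698324 0.12436340538789185
top hood [0.46955401 0.0390806 ] -155.1383769145392 0.11151155698243054 grip [[0.46831192 0.03648925 0.118     ]]
scene mill [ 0.52547601 -0.23264186] -47.02297576907412 0.12326613326407601
scene hood [0.47448602 0.03621985] 26.326646484065748 0.10748288556690141 grip [[0.47340255 0.03780516 0.118     ]]
top hull ell@.05 ((521.3743896484375, -231.1663818359375), (157.75550842285156, 160.2736358642578), 174.93092346191406)
top hull ell@.05 ((467.0231018066406, 38.07709884643555), (87.95438385009766, 118.27791595458984), 116.22126770019531)
scene hull ell@.05 ((550.193603515625, -251.52468872070312), (141.28054809570312, 148.09036254882812), 142.60118103027344)
scene hull ell@.05 ((527.89013671875, -235.5079803466797), (159.326171875, 171.5585174560547), 53.108314514160156)
```

```bash
cat >> h.py <<'E'
HOOD=np.array([.4712,.0375]); HB=25.6
MILL=np.array([.5232,-.2325]); MX=-47.5
def st(c,msg=""):
    s=c.state(); print(msg,"t",round(s["t"],2),"tcp",np.round(s["tcp_pos"],4),"F",np.round(s["wrist_force"],1),"M",np.round(s["ft_torque"],2),"w",round(s["grip_width"],4),"j7",round(s["joints"][6],1)); return s
E
python3 - <<'E'
from h import *
from cell import ctrl, inverse_kinematics as ik
for b in (HB,HB+180,HB-180):
    print(b,ik([*HOOD,.097],[0,90,b]))
for d in (60,0,-4):
  for k in (0,180):
    print(d,k,ik([*MILL,.147],[0,90,MX+d+k]))
E
```

```text
25.6 [ 42.17545822  30.97553405 -61.99889457 118.01789546  35.23315951
  51.97037571  76.0668482 ]
205.6 [ 28.86831426  23.32331878 -43.86136794 118.34460849  22.18770986
  46.58973087 -92.61682475]
-154.4 [ 28.86831426  23.32331878 -43.86136794 118.34460849  22.18770986
  46.58973087 -92.61682475]
60 0 [ 53.22834371  28.4306404  -41.95378697 102.62793906  22.17982832
  57.4692838  105.03561872]
60 180 [ 33.41174801  23.53804988 -15.75745231 103.28980146   7.68332031
  54.21065951 -63.10327356]
0 0 [ 47.10606642  26.27126653 -33.5379398  102.82264454  17.14944572
  56.03105948  49.09722658]
0 180 [  25.04367029   22.84783616   -5.21641886  103.58739328    2.51130437
   53.67601096 -118.75365644]
-4 0 [ 47.07831282  26.26311811 -33.50069606 102.82355119  17.12813035
  56.02568892  45.11456   ]
-4 180 [  24.55323556   22.82656142   -4.60153934  103.60493865    2.21445304
   53.65500142 -122.50210895]
```

Run:
```python
from h import *
from cell import ctrl, vision
o=[0,90,HB+180]
ctrl.move_pose([*HOOD,.20],o); st(ctrl,"above")
ctrl.servo_line([*HOOD,.097],speed=.1); s=st(ctrl,"down")
ctrl.gripper_to(0.0,30); st(ctrl,"grip")
p=vision.snapshot("scene"); cv2.imwrite("pics/s1.png",p["frame"][:,:,::-1])
```

```text
above t 3.13 tcp [0.4714 0.0368 0.1999] F [-0.2  0.3  0.5] M [ 0.01 -0.02  0.01] w 0.094 j7 -83.6
down t 4.32 tcp [0.4715 0.0376 0.0975] F [0.1 0.  0.2] M [ 0.   -0.02  0.06] w 0.094 j7 -92.1
grip t 5.49 tcp [0.4711 0.0374 0.0969] F [ 0.4 -0.1 -1.8] M [ 0.01 -0.   -0.01] w 0.0162 j7 -92.1
```

View pics/s1.png

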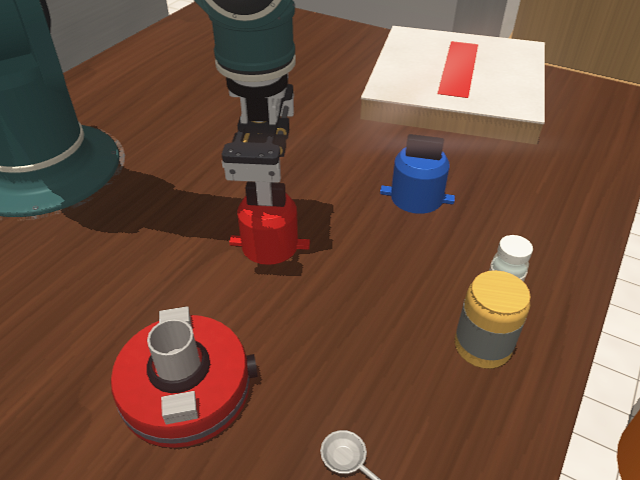

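The hood is pinched on its bar, with a width of 16.2 mm. Next I lift it and hover over the mill.

Run:
```python
from h import *
from cell import ctrl, vision
ctrl.servo_line([*HOOD,.25],speed=.15); st(ctrl,"lift")
ctrl.move_pose([*MILL,.25],[0,90,MX+60+180])
ctrl.servo_line([*MILL,.222],speed=.08); ctrl.dwell(.3); st(ctrl,"hover")
S=vision.snapshot("scene");T=vision.snapshot("top")
im=np.hstack([cv2.resize(S["frame"][220:460,60:340],None,fx=1.42,fy=1.42),cv2.resize(T["frame"][160:400,380:660],(400,int(240*400/260)))[:340]])
cv2.imwrite("pics/h1.png",im[:,:,::-1]); np.savez("hov.npz",S=S["frame"],T=T["frame"])
```

```text
lift t 6.71 tcp [0.4708 0.0374 0.2493] F [-0.4  0.3 -2.6] M [-0.04 -0.   -0.  ] w 0.0154 j7 -80.4
hover t 8.57 tcp [ 0.5233 -0.2326  0.2223] F [ 0.2  0.2 -1.3] M [-0.03  0.01 -0.01] w 0.0157 j7 -68.5Traceback (most recent call last):
  File "<stdin>", line 7, in <module>
    return _nx.concatenate(arrs, 1, dtype=dtype, casting=casting)
           ~~~~~~~~~~~~~~~^^^^^^^^^^^^^^^^^^^^^^^^^^^^^^^^^^^^^^^
ValueError: all the input array dimensions except for the concatenation axis must match exactly, but along dimension 0, the array at index 0 has size 341 and the array at index 1 has size 340
```

```bash
cat >> h.py <<'E'
def proj(p,X):
    X=np.atleast_2d(X); M=p["world_to_cam"]; c=X@M[:3,:3].T+M[:3,3]; f=240/np.tan(np.radians(p["fov_y"]/2))
    return np.c_[p["cx"]+f*c[:,0]/-c[:,2],p["cy"]-f*c[:,1]/-c[:,2]]
def circ(c,r,z):
    a=np.linspace(0,2*np.pi,90); return np.c_[c[0]+r*np.cos(a),c[1]+r*np.sin(a),a*0+z]
def at(c,b,r,z): b=np.radians(b); return [c[0]+r*np.cos(b),c[1]+r*np.sin(b),z]
E
python3 - <<'E'
from h import *
from cell import vision,ctrl
out=[]
s=ctrl.state(); t=s["tcp_pos"]; rz=t[2]-.097
for n,r in (("scene",(80,180,290,450)),("top",(400,150,610,420))):
    p=vision.snapshot(n); k=1.9
    im=cv2.resize(np.ascontiguousarray(p["frame"][r[1]:r[3],r[0]:r[2]]),None,fx=k,fy=k)
    q=lambda X:[((proj(p,X)-[r[0]-.25,r[1]-.25])*k).astype(np.int32)]
    cv2.polylines(im,q(circ(t,.044,rz)),True,(0,255,0))
    cv2.polylines(im,q(circ(MILL,.08,.05)),True,(0,255,255))
    for b in (0,180): 
        cv2.drawMarker(im,tuple(int(v) for v in q(at(t,MX+60+b,.062,rz+.009))[0][0]),(255,255,0),1,8)
        cv2.drawMarker(im,tuple(int(v) for v in q(at(MILL,MX+b,.062,.07))[0][0]),(0,0,255),1,8)
    out.append(im)
cv2.imwrite("pics/h1.png",np.hstack(out)[:,:,::-1])
E
```

```text
(no output)
```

View pics/h1.png

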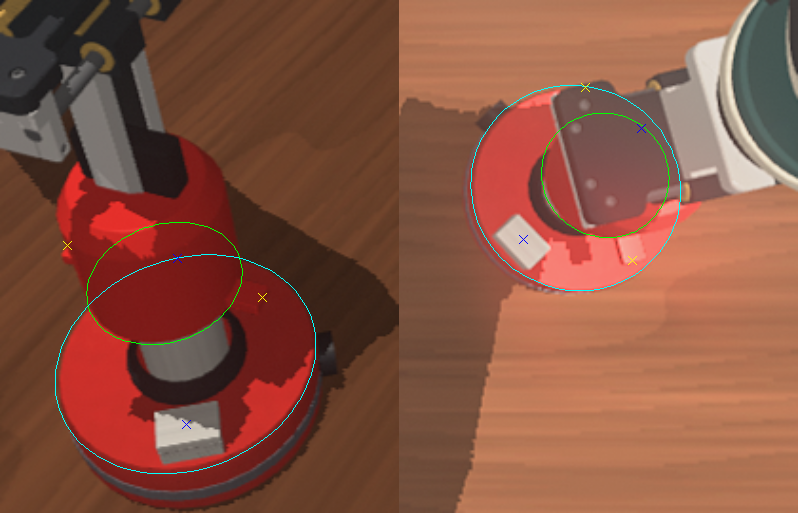

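Run:
```python
from h import *
from cell import vision,ctrl
s=ctrl.state(); t=s["tcp_pos"]; rz=t[2]-.097; print(s["orientation"])
p=vision.snapshot("scene"); k=5; r=(95,235,255,355)
f=(255*(p["frame"]/255.)**.5).astype(np.uint8)
im=cv2.resize(np.ascontiguousarray(f[r[1]:r[3],r[0]:r[2]]),None,fx=k,fy=k,interpolation=cv2.INTER_CUBIC)
q=lambda X:[((proj(p,X)-[r[0]-.5,r[1]-.5])*k).astype(np.int32)]
for z in (0,.075): cv2.polylines(im,q(circ(t,.044,rz+z)),True,(0,255,0))
for b in (0,180):
    B=MX+60+b; u=np.array([np.cos(np.radians(B+90)),np.sin(np.radians(B+90)),0])*.008
    a=np.array(at(t,B,.044,rz+.009));e=np.array(at(t,B,.062,rz+.009))
    cv2.polylines(im,q(np.array([a-u,e-u,e+u,a+u])),True,(255,255,0))
cv2.imwrite("pics/h2.png",im[:,:,::-1])
```

```text
[131.32923466  89.99521675 -36.17084175]
```

View pics/h2.png

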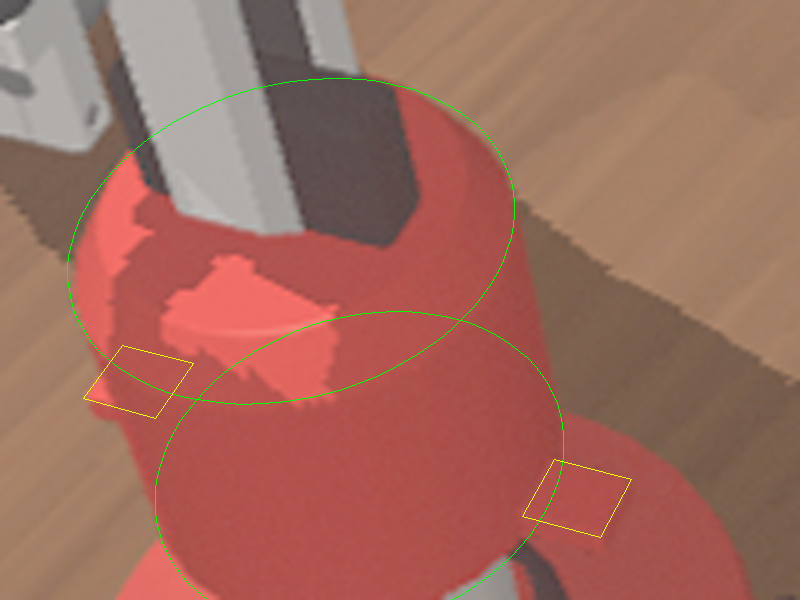

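The overlays match the hood and the deck to 1–2 px. I'll lower it in steps and watch the force.

Run:
```python
from h import *
from cell import ctrl, vision
f0=ctrl.state()["wrist_force"]
ctrl.servo_line([*MILL,.165],speed=.06); st(ctrl)
z=.165
while z>.1475:
    z-=.003; ctrl.servo_line([*MILL,z],speed=.04); s=st(ctrl)
    d=s["wrist_force"]-f0
    if np.linalg.norm(d)>8: print("contact");break
out=[]
t=s["tcp_pos"]
for n,r in (("scene",(80,200,290,450)),("top",(400,170,610,420))):
    p=vision.snapshot(n); k=1.9
    f=(255*(p["frame"]/255.)**.6).astype(np.uint8)
    im=cv2.resize(np.ascontiguousarray(f[r[1]:r[3],r[0]:r[2]]),None,fx=k,fy=k,interpolation=cv2.INTER_CUBIC); out.append(im)
cv2.imwrite("pics/l1.png",np.hstack(out)[:,:,::-1])
```

```text
t 9.93 tcp [ 0.5234 -0.2326  0.1654] F [-0.7  0.1 -2.3] M [ 0.02 -0.01  0.01] w 0.016 j7 -70.7
 t 10.18 tcp [ 0.5231 -0.2325  0.1619] F [ 0.7  0.6 -1.6] M [ 0.02 -0.03 -0.03] w 0.0159 j7 -70.8
 t 10.43 tcp [ 0.5231 -0.2325  0.1588] F [-0.9  0.1 -1.8] M [-0.01 -0.02  0.02] w 0.0159 j7 -70.9
 t 10.68 tcp [ 0.5231 -0.2325  0.1558] F [ 0.2 -1.3 -1.4] M [-0.04 -0.02 -0.01] w 0.0157 j7 -71.0
 t 10.93 tcp [ 0.5231 -0.2325  0.1528] F [ 0.6  0.9 -1.7] M [-0.    0.02  0.04] w 0.0159 j7 -71.2
 t 11.18 tcp [ 0.5231 -0.2324  0.1498] F [-0.7 -0.5 -1.9] M [ 0.03  0.01 -0.03] w 0.0158 j7 -71.3
 t 11.43 tcp [ 0.5231 -0.2324  0.1468] F [-0.1 -0.1 -1.6] M [0.02 0.   0.05] w 0.0156 j7 -71.4
```

View pics/l1.png

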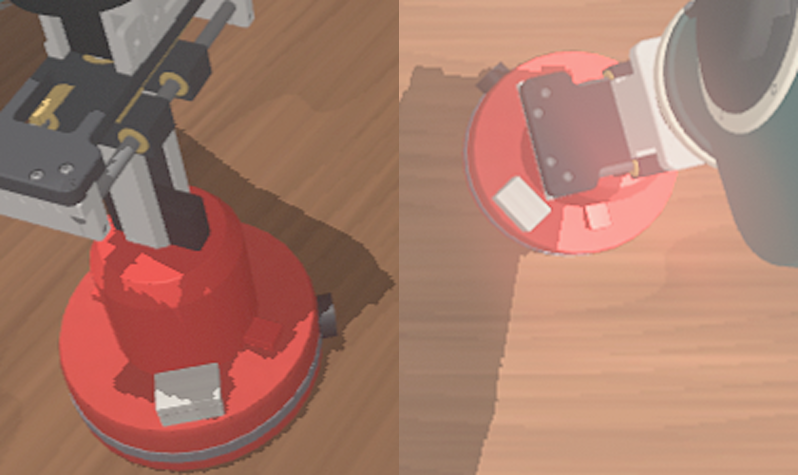

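```bash
cat >> h.py <<'E'
def head(s): return (s["orientation"][2]-s["orientation"][0]+90)%180-90
E
python3 - <<'E'
from h import *
from cell import ctrl
z=.1468
while z>.143:
    z-=.001; ctrl.servo_line([*MILL,z],speed=.03); ctrl.dwell(.05); s=st(ctrl)
    if s["wrist_force"][2]>2.5: print("deck");break
z=s["tcp_pos"][2]
zc=z
j=ctrl.state()["joints"].copy()
m0=s["ft_torque"][2]
# clockwise from above: tool x down, find j7 sign with small step
for i in range(11):
    j[6]-=5; ctrl.set_joints(j); s=st(ctrl,f"head {head(s):.1f}->{head(ctrl.state()):.1f}")
    if abs(s["ft_torque"][2]-m0)>.6 or np.linalg.norm(s["wrist_force"])>20: print("stop?"); break
E
```

```text
t 11.82 tcp [ 0.5236 -0.2325  0.1462] F [0.4 0.2 4.4] M [ 0.18 -0.03  0.03] w 0.0158 j7 -71.5
deck
head 12.5->7.6 t 12.07 tcp [ 0.5236 -0.2325  0.1462] F [-0.4  0.8  1.6] M [ 0.13  0.17 -0.04] w 0.0155 j7 -76.4
head 7.6->2.7 t 12.32 tcp [ 0.5236 -0.2325  0.1462] F [ 0.1 -0.1  1.6] M [ 0.07  0.17 -0.07] w 0.0159 j7 -81.2
head 2.7->-2.2 t 12.57 tcp [ 0.5236 -0.2325  0.1462] F [0.  0.3 1.7] M [ 0.04  0.2  -0.03] w 0.016 j7 -86.2
head -2.2->-7.2 t 12.82 tcp [ 0.5236 -0.2325  0.1462] F [-1.1 -0.6  0.9] M [ 0.04  0.11 -0.04] w 0.0157 j7 -91.2
head -7.2->-12.2 t 13.07 tcp [ 0.5236 -0.2324  0.1462] F [-0.6  0.1  0.9] M [ 0.07  0.13 -0.05] w 0.0157 j7 -96.2
head -12.2->-17.2 t 13.32 tcp [ 0.5236 -0.2325  0.1462] F [-0.5  0.4  1.9] M [ 0.1   0.2  -0.04] w 0.0162 j7 -101.2
head -17.2->-22.2 t 13.57 tcp [ 0.5236 -0.2325  0.1462] F [-0.3 -0.4  2.2] M [ 0.09  0.17 -0.04] w 0.0159 j7 -106.2
head -22.2->-27.2 t 13.82 tcp [ 0.5236 -0.2324  0.1462] F [0.8 0.7 1.2] M [0.1  0.19 0.  ] w 0.0158 j7 -111.2
head -27.2->-32.2 t 14.07 tcp [ 0.5237 -0.2324  0.1462] F [ 0.4 -0.1  2.1] M [0.11 0.21 0.  ] w 0.0157 j7 -116.2
head -32.2->-37.2 t 14.32 tcp [ 0.5236 -0.2324  0.1462] F [-0.3 -0.1  1.4] M [ 0.13  0.17 -0.08] w 0.0158 j7 -121.2
head -37.2->-42.2 t 14.57 tcp [ 0.5237 -0.2324  0.1462] F [-0.5  0.7  1.9] M [ 0.12  0.2  -0.1 ] w 0.0157 j7 -126.2
```

Run:
```python
from h import *
from cell import ctrl, vision
s=ctrl.state(); j=s["joints"].copy(); m0=s["ft_torque"][2]
for i in range(14):
    j[6]-=1; ctrl.set_joints(j); ctrl.dwell(.05); s=ctrl.state(); print(f"{head(s):.1f}",end=" "); st(ctrl)
    if abs(s["ft_torque"][2]-m0)>1.2 or np.linalg.norm(s["wrist_force"])>25: print("stop"); break
r=(80,200,290,450);p=vision.snapshot("scene"); k=2.3
f=(255*(p["frame"]/255.)**.6).astype(np.uint8)
cv2.imwrite("pics/t1.png",cv2.resize(f[r[1]:r[3],r[0]:r[2]],None,fx=k,fy=k,interpolation=cv2.INTER_CUBIC)[:,:,::-1])
```

```text
-43.1  t 14.88 tcp [ 0.5237 -0.2325  0.1462] F [-0.3 -0.9  1.6] M [0.01 0.25 0.09] w 0.0159 j7 -127.1
-44.2  t 15.18 tcp [ 0.5236 -0.2325  0.1462] F [-0.9 -0.3  1.8] M [ 0.02  0.25 -0.06] w 0.0162 j7 -128.1
-45.2  t 15.47 tcp [ 0.5237 -0.2325  0.1462] F [-0.4 -0.3  2. ] M [-0.02  0.31  0.  ] w 0.0157 j7 -129.1
-46.2  t 15.78 tcp [ 0.5237 -0.2324  0.1462] F [-0.  -1.2  2.1] M [-0.07  0.26 -0.05] w 0.0158 j7 -130.1
-47.2  t 16.07 tcp [ 0.5236 -0.2324  0.1462] F [-0.8 -0.4  0.3] M [-0.    0.26  0.02] w 0.0159 j7 -131.1
-48.2  t 16.38 tcp [ 0.5237 -0.2324  0.1462] F [ 0.4 -0.4  0.4] M [-0.05  0.24 -0.03] w 0.0163 j7 -132.2
-49.2  t 16.68 tcp [ 0.5236 -0.2325  0.1462] F [ 0.  -0.2  1.3] M [-0.05  0.26 -0.  ] w 0.0157 j7 -133.1
-50.2  t 16.98 tcp [ 0.5235 -0.2325  0.1462] F [-4.2 -2.1  3.8] M [-0.28  0.94  0.4 ] w 0.016 j7 -134.1
-51.2  t 17.27 tcp [ 0.5234 -0.2325  0.1462] F [-5.1 -1.5  4.9] M [-0.38  1.31  0.57] w 0.0158 j7 -135.1
-52.2  t 17.57 tcp [ 0.5235 -0.2326  0.1463] F [-4.8 -1.6  4.5] M [-0.48  1.27  0.57] w 0.0162 j7 -136.1
-53.2  t 17.88 tcp [ 0.5235 -0.2326  0.1463] F [-5.1 -1.6  5.6] M [-0.5   1.34  0.76] w 0.016 j7 -137.1
-54.2  t 18.18 tcp [ 0.5236 -0.2327  0.1463] F [-4.2 -2.6  4.1] M [-0.57  1.2   0.79] w 0.0164 j7 -138.1
-55.2  t 18.48 tcp [ 0.5237 -0.2328  0.1464] F [-2.8 -3.2  5.5] M [-0.74  0.95  0.7 ] w 0.0166 j7 -139.1
-56.1  t 18.77 tcp [ 0.5237 -0.2328  0.1463] F [-4.5 -2.9  5.4] M [-0.83  1.02  0.87] w 0.0168 j7 -140.1
```

View pics/t1.png

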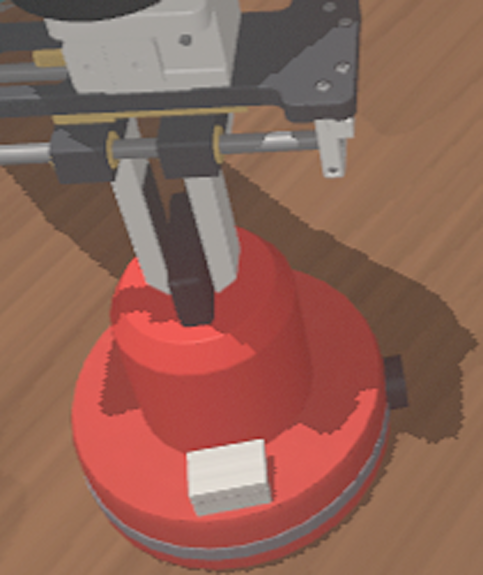

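Run:
```python
from h import *
from cell import ctrl, vision
s=ctrl.state(); j=s["joints"].copy(); t=s["tcp_pos"]
j[6]+=4; ctrl.set_joints(j); st(ctrl,"back")
ctrl.gripper_to(.05); st(ctrl,"open")
ctrl.servo_line([t[0],t[1],.26],speed=.12)
s=ctrl.state(); j=s["joints"].copy(); j[0]+=45; ctrl.set_joints(j); st(ctrl,"away")
out=[]
for n,r in (("scene",(100,215,270,450)),("top",(420,175,590,410))):
    p=vision.snapshot(n); k=2.35
    f=(255*(p["frame"]/255.)**.7).astype(np.uint8)
    out.append(cv2.resize(np.ascontiguousarray(f[r[1]:r[3],r[0]:r[2]]),None,fx=k,fy=k,interpolation=cv2.INTER_CUBIC))
cv2.imwrite("pics/r1.png",np.hstack(out)[:,:,::-1])
```

```text
back t 19.07 tcp [ 0.5236 -0.2329  0.1463] F [-2.2 -2.7  2.5] M [-0.54  0.81  0.29] w 0.0162 j7 -136.2
open t 19.77 tcp [ 0.5237 -0.2328  0.1463] F [ 0.3 -0.1  0.1] M [ 0.06 -0.01 -0.05] w 0.0498 j7 -136.1
away t 22.48 tcp [ 0.2068 -0.534   0.2593] F [-0.1 -0.5 -1. ] M [ 0.14 -0.06 -0.02] w 0.0501 j7 -132.0
```

View pics/r1.png

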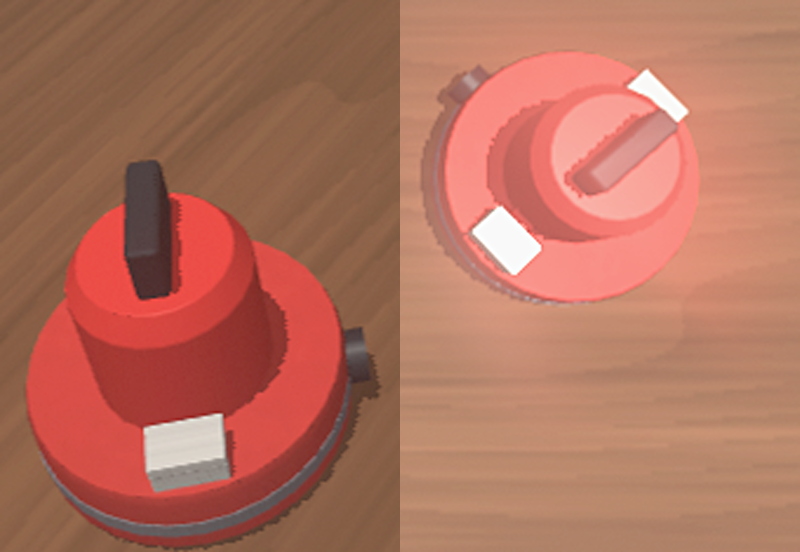

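Run:
```python
from h import *
from cell import vision
k=2.35
T=vision.snapshot("top");S=vision.snapshot("scene")
o=lambda P,r:np.array(P)/k+np.array(r)-.0
rs,rt=(100,215),(420-400/k,175)
# bar top-face long edges / clamp corners
def show(n,p,r,bar,edges):
    w=onz(p,o(bar,r),.118)[:,:2]; print(n,"bar edges",ang(w[0],w[1]),ang(w[2],w[3]),"centre",w.mean(0),np.linalg.norm(w[0]-w[1]))
    for e in edges:
        w=onz(p,o(e,r),.07)[:,:2]; print("   clamp edge",ang(*w),np.linalg.norm(w[0]-w[1]))
show("scene",S,rs,[(129,164),(126,250),(155,160),(163,257)],[[(145,428),(222,415)],[(148,460),(228,446)]])
show("top",T,rt,[(578,175),(655,118),(598,190),(677,128)],[[(472,229),(516,275)],[(497,207),(541,248)],[(497,207),(472,229)],[(645,70),(688,108)]])
# full-size segmentation of the dark bar and blue hood check
for n,p,roi in (("top",T,(655-170,215,720-170,265)),("top",T,(0,0,0,0))):
    pass
hsv=cv2.cvtColor(T["frame"],cv2.COLOR_RGB2HSV); print(hsv[228:256:3,488:545:4,2])
```

```text
scene bar edges -50.136640730334626 -46.0932539677299 centre [ 0.48921774 -0.20480616] 0.05581925972040174
   clamp edge 41.352135951774514 0.03557199781259393
   clamp edge 41.56032436125083 0.036291980223372565
top bar edges -54.007048265830186 -52.479149885453076 centre [ 0.52651724 -0.24600076] 0.05550354880292114
   clamp edge -137.64570973455795 0.037865142476889324
   clamp edge -134.43989023538037 0.035801836243508224
   clamp edge 130.74487824175336 0.020474285767230017
   clamp edge -133.9635897474172 0.03437455567109411
[[248 247 247 247 247 247 249 230 181 191 194 190 187 251 201]
 [247 247 247 247 247 248 234 184 193 197 197 196 175 247 201]
 [247 247 247 247 248 234 187 192 203 202 200 178 248 247 225]
 [247 247 247 248 233 193 195 208 207 204 186 249 247 244 250]
 [247 247 247 231 202 195 212 211 209 195 250 247 247 243 248]
 [247 247 229 219 195 215 214 211 205 251 247 247 247 242 247]
 [247 250 224 192 215 215 213 210 253 247 247 247 247 243 247]
 [248 229 179 191 217 215 214 249 247 247 247 247 247 244 247]
 [248 228 174 185 200 215 209 248 247 247 247 247 248 246 247]
 [248 250 202 179 186 199 248 247 247 247 247 247 247 247 247]]
```

```bash
cat > fit.py <<'E'
from h import *
from cell import vision
from scipy.optimize import minimize
def sil(p,x,y,b,K,L=.056,W=.016,z0=.137,z1=.168):
    c,s=np.cos(np.radians(b)),np.sin(np.radians(b))
    P=np.array([[x+c*u-s*v,y+s*u+c*v,z] for u in(-L/2,L/2) for v in(-W/2,W/2) for z in(z0,z1)])
    q=cv2.convexHull(((proj(p,P)-K[:2]+.5)*4).astype(np.float32)); m=np.zeros(((K[3]-K[1])*4,(K[2]-K[0])*4),np.uint8)
    cv2.fillConvexPoly(m,(q*16).astype(np.int32),255,cv2.LINE_AA,4); return m/255.
def fitbar(n,K):
    p=vision.snapshot(n); f=p["frame"][K[1]:K[3],K[0]:K[2]]
    f=cv2.resize(f,None,fx=4,fy=4,interpolation=cv2.INTER_CUBIC); h=cv2.cvtColor(f,cv2.COLOR_RGB2HSV)
    m=(h[...,2]<100)&(h[...,1]<140) if n=="scene" else (h[...,1]<110)&(h[...,2]<170)
    N,l,st_,_=cv2.connectedComponentsWithStats(m.astype(np.uint8)); m=(l==1+np.argmax(st_[1:,4])).astype(float)
    best=min((minimize(lambda q:-(np.minimum(sil(p,q[0]/1e3,q[1]/1e3,q[2],K),m).sum()/np.maximum(sil(p,q[0]/1e3,q[1]/1e3,q[2],K),m).sum()),[523,-232.5,b],method="Nelder-Mead",options=dict(initial_simplex=[[523,-232,b],[530,-232,b],[523,-225,b],[523,-232,b+6]])) for b in(-48,-54)),key=lambda r:r.fun)
    print(n,"bar x y yaw",np.round(best.x,1),"IoU",-round(best.fun,3)); return p,m,sil(p,best.x[0]/1e3,best.x[1]/1e3,best.x[2],K)
E
python3 - <<'E'
from fit import *
out=[]
for n,K in (("scene",(130,265,200,355)),("top",(480,205,550,275))):
    p,m,s=fitbar(n,K); f=cv2.resize(p["frame"][K[1]:K[3],K[0]:K[2]],None,fx=4,fy=4)
    for a,c in ((m,(0,255,0)),(s,(0,0,255))):
        cv2.drawContours(f,cv2.findContours((a>.5).astype(np.uint8),0,1)[0],-1,c,1)
    out.append(np.vstack([f,np.zeros((400-f.shape[0],f.shape[1],3),np.uint8)]))
cv2.imwrite("pics/f1.png",np.hstack(out)[:,:,::-1])
E
```

```text
scene bar x y yaw [ 523.3 -231.7  -46.4] IoU 0.809
top bar x y yaw [ 524.9 -228.8  -69.5] IoU 0.0
```

View pics/f1.png

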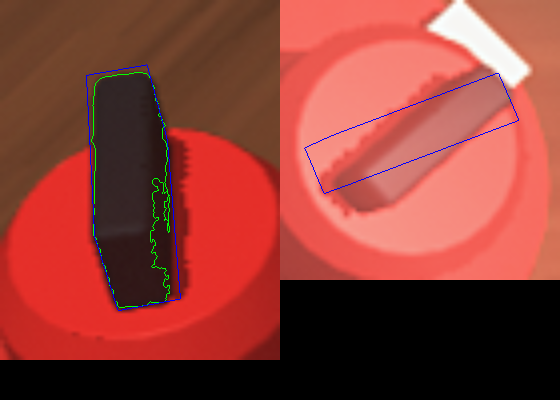

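Run:
```python
from fit import *
T=vision.snapshot("top");S=vision.snapshot("scene")
for n,p,K,e in (("scene L",S,(130,265),[(93,85),(94,236)]),("top R",T,(480,205),[(393-280,207),(512-280,98)])):
    w=onz(p,np.array(e)/4-.5+.125+K,.168)[:,:2]; print(n,ang(*w),w,np.linalg.norm(w[0]-w[1]))
K=(480,205,550,275); f=cv2.resize(T["frame"][205:275,480:550],None,fx=8,fy=8,interpolation=cv2.INTER_CUBIC).astype(float)
g=f.copy(); 
for c in range(3): lo,hi=np.percentile(f[...,c],[1,99]); g[...,c]=np.clip((f[...,c]-lo)/(hi-lo)*255,0,255)
import math
def ov(im,p,b,x,y,col):
    c,s=math.cos(math.radians(b)),math.sin(math.radians(b))
    for z in(.168,.137):
        P=[[x+c*u-s*v,y+s*u+c*v,z] for u,v in((-.028,-.008),(.028,-.008),(.028,.008),(-.028,.008))]
        cv2.polylines(im,[((proj(p,P)-K[:2]+.5)*8).astype(np.int32)],True,col)
im=np.ascontiguousarray(g.astype(np.uint8)); ov(im,T,-48,.5220,-.2325,(0,255,0)); ov(im,T,-53,.5220,-.2325,(0,0,255))
cv2.imwrite("pics/g1.png",im[:,:,::-1])
```

```text
scene L -48.283190901572894 [[ 0.50243379 -0.21884812]
 [ 0.53702527 -0.25764982]] 0.0519821362793603
top R -48.27479339052705 [[ 0.49978968 -0.21810906]
 [ 0.53387755 -0.25633457]] 0.05121692281770585
```

View pics/g1.png

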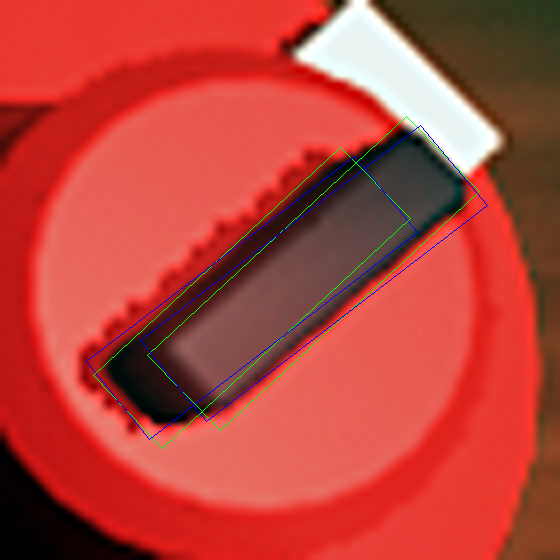

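The long edges of the bar come out at −48.3° in both cameras. The mill's clamp edges give about −48°, so the hood is at its stops. I'll re-grip briefly and turn clockwise to confirm, since there's enough time.

Run:
```python
from h import *
from cell import ctrl, vision
c=[.5238,-.2327]; o=[0,90,-49.5+180]
ctrl.move_pose([*c,.26],o)
ctrl.servo_line([*c,.147],speed=.1); st(ctrl,"down")
ctrl.gripper_to(0.0,25); s=st(ctrl,"grip")
j=s["joints"].copy()
for i in range(3):
    j[6]-=1.3; ctrl.set_joints(j); ctrl.dwell(.05); s=st(ctrl,f"{head(ctrl.state()):.1f}")
    if abs(s["ft_torque"][2])>1.2: break
t=s["tcp_pos"]
ctrl.gripper_to(.05); st(ctrl,"open")
ctrl.servo_line([t[0],t[1],.26],speed=.12)
j=ctrl.state()["joints"].copy(); j[0]+=40; ctrl.set_joints(j); st(ctrl,"away")
S=vision.snapshot("scene");T=vision.snapshot("top")
im=np.hstack([cv2.resize(S["frame"][120:480,80:480],(450,405)),cv2.resize(T["frame"][175:335,420:558],(349,405))])
cv2.imwrite("pics/e1.png",im[:,:,::-1])
```

```text
down t 25.77 tcp [ 0.5241 -0.2328  0.1476] F [-0.3  0.4  0. ] M [0.08 0.01 0.01] w 0.0501 j7 -145.2
grip t 26.4 tcp [ 0.5237 -0.2328  0.147 ] F [-1.  -0.8  0.1] M [-0.12  0.21 -0.  ] w 0.0156 j7 -145.2
-50.8 t 26.7 tcp [ 0.5236 -0.2329  0.147 ] F [-2.1 -0.4  2.6] M [-0.35  0.62  0.47] w 0.0162 j7 -146.4
-52.1 t 27.0 tcp [ 0.5237 -0.2329  0.147 ] F [-2.5 -1.5  2.8] M [-0.56  0.58  0.56] w 0.0161 j7 -147.7
-53.4 t 27.3 tcp [ 0.5238 -0.2329  0.147 ] F [-2.  -2.9  3.7] M [-0.76  0.53  0.7 ] w 0.0165 j7 -149.0
open t 28.0 tcp [ 0.5237 -0.2328  0.147 ] F [ 0.4  0.3 -0.5] M [0.1  0.   0.05] w 0.0501 j7 -149.1
away t 30.55 tcp [ 0.2526 -0.5141  0.2594] F [ 0.2 -0.6 -0. ] M [ 0.1  -0.07 -0.04] w 0.0501 j7 -143.8
```

View pics/e1.png

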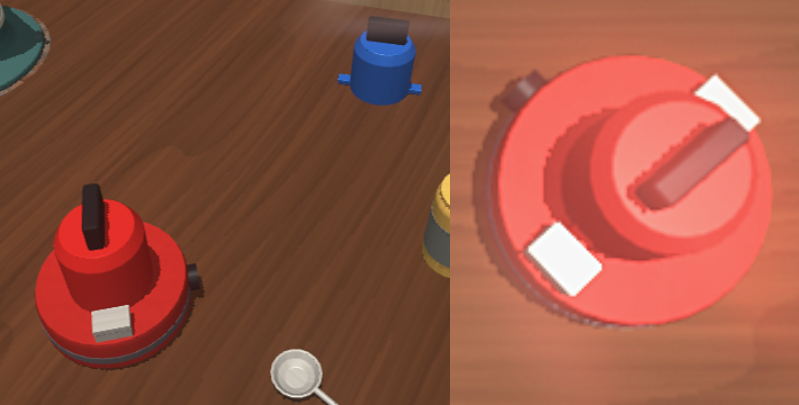

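The re-grip met the stop at once: 0.5–0.7 N m of torque, with the bar slipping in the pads. The hood sits level with its bar in line with the clamps, and the blue hood hasn't moved. I'll hand in.

```bash
python3 -c "
from cell import order; print(order.close_job())"
```

```text
the job is handed in; nothing more can be done
None
```

The red mill is closed and the job is handed in, with the arm clear and about 31 s used of the 45 s allowed. I lowered the red hood over the cup to the deck, with its bar about 60° anticlockwise of mill x. I then turned it clockwise until the wrist torque rose at the stops, and let go.

**Seating:** on the way down nothing touched until the hood reached the deck at the expected height. The cup can't be seen under the hood, so that clean descent is my only evidence that it is still upright in its seat.

**At the stops:** both cameras put the bar at −48.3°. The clamp edges gave about −48.5° in the scene camera and −44° to −49° in the top one. I gripped the hood again and turned clockwise; torque built within about 1° and the bar slipped in the pads, so it was already at the stops. The ears under the clamps can't be seen directly.

**Checks that failed or disagreed:**
- An automatic fit of the bar's outline failed in the top view. It was poor in the scene view, giving −46.4°.
- A first rough hand reading from the top view gave −53°; I took that to be the bar's side face.
- The two cameras also differed by 4–5 mm in x, so I used an average.

**Bystander:** the blue hood is where it was in the last picture.

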